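# Pop open the handleless cupboard

### The job

Open the lower of the two white handleless cupboards on the worktop. Press its door gently inwards at the round steel touch plate until the push-to-open catch lets go, take the finger away so that the door springs ajar, then push the door wide open from its inner side with the outside of the fingers, about square to the cupboard. Nothing is to be gripped or lifted; leave the taller cupboard shut and the things standing about where they are.

Things in the scene. Friction and masses are not known exactly. Their poses are not given: they have to be found in the camera images.
- low_cupboard: The lower cupboard, fixed: white box 160 deep x 200 wide x 160 high, closed on top, jars inside. Origin at the centre of its underside; own -x points out of the front, +y to the left seen from the robot. Its 14 mm door panel, 196 wide, from 3 to 157 mm high, hangs before the front; shut, its outer face is 102 mm before the origin. The catch holds the shut door against pulling.
- low_door (a joint): Lower cupboard's door angle (rad): 0 shut and held by its catch, grows as it opens towards the robot, at most 1.9. Hinge at the right. Pushing the touch plate 4 to 6 mm inwards (about 4 N; a mere tap does nothing) trips the catch (hard stop at -0.045 rad, 7 mm); as the finger withdraws, a spring swings the door out slowly (about a second) to about 0.5 rad. Beyond, it turns lightly and stays put.
- low_touch (a point): Centre of the face of the round steel touch plate (28 mm across, 2 mm proud) on the lower cupboard's door: 160 mm from the hinge, near the free edge, 125 mm above the worktop, 35 mm below the cupboard's top. Moves with the door; its own -x axis points out of the door's front face, +y from the hinge to the free edge.
- low_hinge (a point): On the vertical hinge axis of the lower cupboard's door, at half height (80 mm above the worktop), in the plane of the door's inner face. Turns with the door: own +y runs along the inner face from the hinge to the free edge (196 mm long), -x towards the door's outer face, +x away from its inner face.
- tall_cupboard: The taller cupboard, fixed: the same build, 160 deep x 200 wide x 240 high, with its own touch plate. Origin at the centre of its underside. Must stay shut.
- tall_door (a joint): Angle of the taller cupboard's door (rad), 0 shut, as low_door. Leave it at 0.
- garlic: Loose garlic bulb, 56 across and high, between the cupboards. Origin at its underside.
- lemon: Loose lemon, 72x57x58, between the cupboards, behind the garlic. Origin at its underside.
- pepper_mill: Loose wooden pepper mill, 58 across, 150 high, left of the cupboards. Origin at its underside.
- mug: Loose two-tone mug, 101 high, 116 long with its handle, left of the cupboards. Origin at its underside.
- honey_jar: Loose glass jar with dark lid, 63 across, 94 high, to the right in front. Origin at its underside.
- salt_pot: Loose round wooden pot, 92 across, 70 high, right of the cupboards. Origin at its underside.

How it is judged:
By the outcome, as a careful person would: the job done as asked, in the order asked, and still so for the second after the job is handed in, with the robot touching nothing.
It also fails if it takes over 51 s, if anything falls off the work surface, if the arm or the gripper's body presses on something with over 40 N, if the wrist force passes 120 N, or if a joint passes its speed limit or range.

### The arm

A 7-joint arm with a two-finger parallel gripper is mounted at the origin on a cart in front of the work surface, level with it; the furniture and walls round the work are solid. World frame = base frame: x ahead of the robot, y to its left, z up, the work surface at z = 0. Lengths are in mm, angles in rad, forces in N, time in s.
With the tool pointing down it reaches from about 425 to 875 mm from the base axis. Payload 8.4 kg.
Tool frame: the origin (TCP) lies at the very end of the fingers, on their centre line; the grasp point (between the pads) lies 19 mm behind it (bot.grasp_offset is the distance from the TCP to the grasp point, in mm); z points along the fingers, y is the line along which they close (so a half turn about z gives the same grasp; the last joint's range is limited). The gripper opens to 87 mm and grips with 3 to 60 N. Pads are 19 mm wide; open, the fingers measure 117 mm over their backs; the gripper's body (75 mm by 190 mm) begins 51 mm behind the grasp point.
Start: joints at [-1.314, 0.333, 0.04, 1.465, -0.013, 1.343, -0.059], TCP at [226.42, 609.259, 197.646] pointing down, gripper open.
Joint ranges: [-2.58, 2.58], [-0.38, 2.09], [-1.3, 1.39], [0.25, 2.4], [-1.5, 4.64], [0.08, 2.09], [-2.65, 2.65]. Speed limits (rad/s): [2.22, 2.22, 2.79, 2.79, 3.14, 3.14, 3.14].

### API

Orientations are given as a rotation vector (axis times angle).
In Python, from cell import bot gives the robot as it stands. The module is installed in compiled form; this text tells all that it offers.
- The arm moves only by the tool move_arm, never from a script. Its argument "rows" is a list of rows, each a list of 3 entries, a list of its own where there are three numbers: the shift along the tool's x, y, z in m, then the turn, a rotation vector about the tool's x, y, z in rad, then the opening, from 0 (shut) to 1 (fully open). A call has exactly 10 rows; each row is the pose to reach, as a shift and turn from the pose commanded when the call began, along the tool's axes at that moment; what a row does not reach only later rows make up. A row lasts 1/8 s, in which the tool goes at most 62.5 mm and 10.7 degrees, less where a joint would pass 70% of its speed; a pose out of reach is approached as far as the arm can. A call with a gripper value outside its range is refused whole. The fingers move at their own pace and stop on an object; the grip force is fixed at half the most. Time passes only in rows, so rows that repeat a pose let the fingers close, or fill a call up. It gives the time, the measured TCP pose, the force, the opening and the grip force at its end, in the units of the state.
- bot.get_state(): the state, without advancing time (a new reading comes with each control period).
- bot.get_image(name): name is "scene" or "side" or "wrist"; returns a dict with "img" (480x640x3 uint8, red, green, blue), "depth" (480x640 float32, mm along the optical axis (not along the pixel's ray), 0 where there is no reading), "fx", "fy", "cx", "cy" (pixels), "camera_from_world" (4x4, takes a point from world to camera coordinates); the wrist camera has in their place "tool_from_camera" (4x4, takes a point from camera to tool coordinates, whose origin is the TCP and whose axes are the flange's). Camera axes: x right, y down, z forward; pixel columns grow to the right and rows downward; lengths in mm; the calibration is good to about 2 mm. A picture is of the moment at which its call begins: read the wrist's pose just before it.
- bot.hand_in(): hands the job in; it is judged then, once.
The state is a dict: "time": time; "joint_positions": joint angles; "joint_velocities": joint speeds; "joint_torque": joint torques, N m; "position": TCP position; "ee_rot": TCP orientation; "ft_force": force on the tool from outside, world axes, zero at the start; "torque": the same for the moment, N m; "gripper_width": finger opening in mm; "grasp_force": force on a finger pad.
Only numpy, scipy, OpenCV 4.12 (cv2) and the standard library are available. Lean on these libraries where they do the work, as an engineer would, in place of code of your own. Each camera call takes 0.05 s, during which the arm holds its last target. There are 200 camera calls.

## Working session

There is one attempt and no reset: what is moved stays moved. The work goes in short steps, Python scripts to look and compute and a tool call to move; the robot and the scene stay as the last step left them, time stands still between calls to the robot, and variables do not carry over. Pictures are saved under pics/ and viewed, at most 10 in all, crops included, and the job is handed in when it is done.

Besides the shell and the picture viewer there is one more tool, called after ">>>" by a JSON object that holds its "method" and its "body", one argument or row to a line. move_arm: Moves the arm, as the interface text tells. Its arguments: {"type":"object","properties":{"rows":{"type":"array","items":{"type":"array"}}},"required":["rows"]}

```bash
mkdir -p pics
python3 - <<'E'
from cell import bot
import cv2,pickle
s=bot.get_state();print(s)
for n in("scene","side"):
    d=bot.get_image(n);pickle.dump(d,open(n+".pkl","wb"));cv2.imwrite(f"pics/{n}0.png",d["img"][:,:,::-1]);print(d["fx"],d["cx"],d["camera_from_world"].round(3).tolist())
E
```

```text
{'time': 0.0, 'joint_positions': array([-1.31421844,  0.33388417,  0.03988046,  1.46627614, -0.01334707,
        1.34328577, -0.0584867 ]), 'joint_velocities': array([ 0.00093418,  0.00042634, -0.00134671, -0.000643  , -0.00105258,
        0.00033522,  0.00096312]), 'joint_torque': array([ 3.14734134e-04, -6.56367159e+01,  1.33528009e+00, -4.03778315e+01,
       -5.97060286e-02,  4.48827061e-02,  1.98744801e-04]), 'position': array([226.28506969, 608.80108652, 196.77430698]), 'ee_rot': array([-5.55887523e-01, -3.09189645e+00,  2.48822808e-03]), 'ft_force': array([ 0.2586807 , -0.25407129, -0.72673428]), 'torque': array([0.00988463, 0.00011266, 0.05683596]), 'grasp_force': 0.0, 'gripper_width': 87.1849376732085}
599.4585809297508 321.8568512056851 [[-0.569, -0.822, -0.021, 291.998], [-0.348, 0.264, -0.899, 271.651], [0.745, -0.504, -0.437, 1507.686], [0.0, 0.0, 0.0, 1.0]]
562.5143595687302 311.36395582802066 [[0.206, -0.978, -0.02, -59.254], [-0.625, -0.116, -0.772, 391.128], [0.753, 0.171, -0.636, 1230.062], [0.0, 0.0, 0.0, 1.0]]
```

View pics/scene0.png

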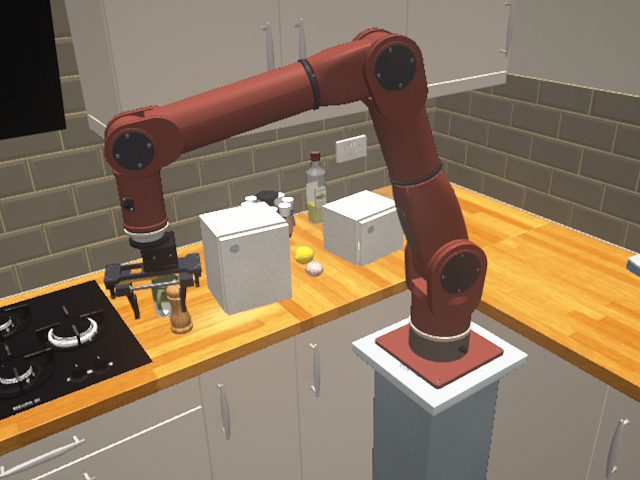

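View pics/side0.png

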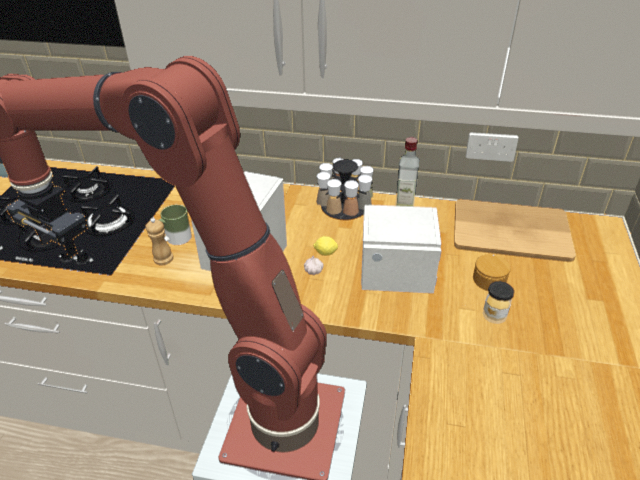

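The side view shows the low cupboard at about cols 362–438, rows 208–290. The tall one is partly hidden by the arm at cols 200–285, and garlic, lemon, salt pot and honey jar are visible. Next I measure the box from depth.

```bash
cat > h.py <<'E'
import numpy as np,cv2,pickle
def world(d):
    v,u=np.mgrid[0:480,0:640];z=d["depth"].astype(float)
    p=np.stack([(u-d["cx"])/d["fx"]*z,(v-d["cy"])/d["fy"]*z,z],-1)
    T=np.linalg.inv(d["camera_from_world"]);return p@T[:3,:3].T+T[:3,3]
E
python3 - <<'E'
from h import *
for n,(a,b,c,e) in {"side":(355,200,445,295),"scene":(318,185,405,265)}.items():
    d=pickle.load(open(n+".pkl","rb"));P=world(d)
    m=np.zeros((480,640),bool);m[b:e,a:c]=1;m&=d["depth"]>0
    top=m&(abs(P[...,2]-160)<5)
    q=P[top];r=cv2.minAreaRect(q[:,:2].astype(np.float32));print(n,"top",len(q),np.median(q[:,2]),r,cv2.boxPoints(r).round(1).tolist())
    f=m&(P[...,2]>25)&(P[...,2]<145);q=P[f]
    if n=="scene": q=q
    for k in range(3):
        A=np.c_[q[:,1:],np.ones(len(q))];c_,*_=np.linalg.lstsq(A,q[:,0],rcond=None);res=q[:,0]-A@c_;q=q[abs(res)<max(3,2*np.median(abs(res)))]
    print("face x = ",c_,len(q),q[:,1].min(),q[:,1].max())
d=pickle.load(open("side.pkl","rb"));P=world(d)
for n,u,v in [("garlic",314,266),("lemon",326,246),("salt",491,265),("honeylid",500,290),("tall",262,190),("tallfront",235,250),("tallR",280,240),("mug",176,212)]:print(n,P[v,u].round())
i=cv2.resize(d["img"][190:310,290:450],None,fx=5,fy=5,interpolation=cv2.INTER_CUBIC)
cv2.imwrite("pics/crop1.png",i[:,:,::-1])
E
```

```text
side top 3018 159.93995017208005 ((545.1759033203125, -194.0001220703125), (191.38743591308594, 200.01431274414062), 6.351116180419922) [[439.0, -105.19999694824219], [461.1000061035156, -304.0], [651.2999877929688, -282.79998779296875], [629.2000122070312, -84.0]]
face x =  [-1.03841887e-01 -8.24966191e-03  4.35921354e+02] 1714 -300.50689525030054 -106.65563830358624
scene top 983 157.1811882015578 ((616.3432006835938, -176.82061767578125), (340.090576171875, 207.50167846679688), 6.840233325958252) [[435.20001220703125, -94.0999984741211], [459.8999938964844, -300.1000061035156], [797.5, -259.6000061035156], [772.7999877929688, -53.599998474121094]]
face x =  [ -0.681188    -0.60570421 466.52195832] 2529 -550.0837768478115 31.220511587988426
garlic [481.  32.  37.]
lemon [560.  13.  48.]
salt [ 536. -443.   70.]
honeylid [ 414. -456.   96.]
tall [531. 182. 241.]
tallfront [ -7.  56. 495.]
tallR [555. 149.  55.]
mug [610. 491.  71.]
```

View pics/crop1.png

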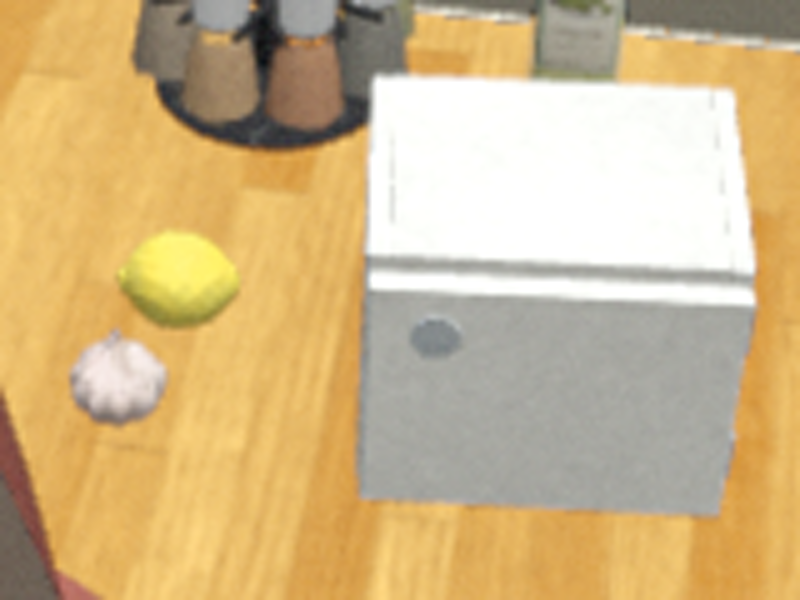

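The crop shows the low cupboard's touch plate at crop (436,337), which is side pixel (377.2,257.4). It is on the left of the door, so the hinge is on the right. Next I measure the plate by ray and cross-check it in the scene view.

```bash
cat >> h.py <<'E'
def ray(d,u,v):
    T=np.linalg.inv(d["camera_from_world"]);return T[:3,3],T[:3,:3]@np.array([(u-d["cx"])/d["fx"],(v-d["cy"])/d["fy"],1])
from scipy.spatial.transform import Rotation as R
def state():
    p=np.array(START[0]);r=R.from_rotvec(START[1]);return p,r
def goto(p0,yaw0,p1,yaw1):
    "tool down, yaw = world angle (deg) of tool y; prints shift (m) in tool axes and turn about tool z"
    c,s=np.cos(np.radians(yaw0)),np.sin(np.radians(yaw0));M=np.array([[-s,c,0],[c,s,0],[0,0,-1]])
    return (M@(np.array(p1,float)-p0)/1000).round(4).tolist(),round(np.radians(yaw0-yaw1),4)
E
python3 - <<'E'
from h import *
d=pickle.load(open("side.pkl","rb"));P=world(d)
o,r=ray(d,377.2,257.4)
n=np.array([1,.1038,.008]);k=435.9-2
print("side touch by face plane",(o+r*((k-n@o)/(n@r))).round(1)); print("z=125:",(o+r*((125-o[2])/r[2])).round(1))
g=d["img"].astype(int);m=np.zeros((480,640),bool);m[235:290,360:440]=1
# plane residual of the front face; edges of it
f=m&(abs(P@n-435.9)<5)&(P[...,2]>15)&(P[...,2]<140);q=P[f]
t=.107;ey=np.array([-np.sin(t),np.cos(t)]);ex=np.array([np.cos(t),np.sin(t)])
print("along y: ",np.percentile(q[:,:2]@ey,[.5,50,99.5]),"x:",np.median(q[:,:2]@ex))
s=pickle.load(open("scene.pkl","rb"));c=s["img"][215:245,335:385].astype(int);b=(s["img"][205:250,330:375].sum(2))
o,r=ray(s,0,0)
T=s["camera_from_world"]
for p in[(450,-142,125),(448,-145,125)]:
    for e in(s,d):
        c=e["camera_from_world"]@np.r_[p,1];print(p,(e["fx"]*c[:2]/c[2]+[e["cx"],e["cy"]]).round(1))
for nme,box in{"tall":(195,170,290,270)}.items():
    m=np.zeros((480,640),bool);m[170:270,195:290]=1;q=P[m&(abs(P[...,2]-240)<6)];print(len(q),q.min(0),q.max(0))
P2=world(s);q=P2[200:310,195:295].reshape(-1,3);q=q[abs(q[:,2]-240)<6];print(cv2.boxPoints(cv2.minAreaRect(q[:,:2].astype(np.float32))))
print(goto([226.42,609.259,197.646],69.62,[226.42,609.26,360],69.62),goto([226.42,609.259,197.646],69.62,[450,250,360],6.1))
E
```

```text
side touch by face plane [ 447.8 -143.8  124.8]
z=125: [ 447.6 -143.9  125. ]
along y:  [-347.89063365 -252.05767637 -154.43167235] x: 431.62305690516973
(450, -142, 125) [370.2 227.8]
(450, -142, 125) [376.6 256.7]
(448, -145, 125) [371.4 227.7]
(448, -145, 125) [377.7 257.4]
760 [439.96873503 140.84302413 234.20969276] [614.62505731 256.17169685 245.43499155]
[[414.24905 169.75613]
 [603.8745  143.91776]
 [631.06226 343.4459 ]
 [441.43677 369.28427]]
([0.0, 0.0, -0.1624], np.float64(0.0)) ([-0.3347, -0.2589, -0.1624], np.float64(1.1086))
```

>>> {"method": "move_arm", "body": {
  "rows": [
    [[0, 0, -0.06], [0, 0, 0], 0],
    [[0, 0, -0.12], [0, 0, 0], 0],
    [[-0.02, -0.02, -0.162], [0, 0, 0.1], 0],
    [[-0.06, -0.05, -0.162], [0, 0, 0.26], 0],
    [[-0.105, -0.085, -0.162], [0, 0, 0.42], 0],
    [[-0.15, -0.12, -0.162], [0, 0, 0.58], 0],
    [[-0.2, -0.155, -0.162], [0, 0, 0.74], 0],
    [[-0.245, -0.19, -0.162], [0, 0, 0.9], 0],
    [[-0.29, -0.225, -0.162], [0, 0, 1.05], 0],
    [[-0.335, -0.259, -0.162], [0, 0, 1.109], 0]
  ]
}}

```text
time: 1.35
position: [450.8, 247.9, 359.5]
ee_rot: [-2.104, -2.332, 0.0]
ft_force: [0.7, 0.1, -0.2]
gripper_width: 1.4
grasp_force: 0.0
```

Run:
```python
from h import *
from cell import bot
s=bot.get_state();M=R.from_rotvec(s["ee_rot"]).as_matrix()
print(s["time"],s["position"],M[:,1],M[:,2],s["joint_positions"])
print(goto([450,250,360],6.1,[405,-148,360],6.1),goto([450,250,360],6.1,[405,-148,113],6.1))
```

```text
1.35 [450.80520742 247.93671777 359.5115131 ] [ 9.94731608e-01  1.02513360e-01 -1.98908771e-04] [-2.10521104e-04  1.02457186e-04 -9.99999973e-01] [-0.98268219  0.00387719  0.39834475  1.52330861 -0.00170718  1.61482942
 -0.48172133]
([-0.391, -0.087, 0.0], np.float64(0.0)) ([-0.391, -0.087, 0.247], np.float64(0.0))
```

>>> {"method": "move_arm", "body": {
  "rows": [
    [[-0.05, -0.011, 0], [0, 0, 0], 0],
    [[-0.1, -0.022, 0], [0, 0, 0], 0],
    [[-0.15, -0.033, 0], [0, 0, 0], 0],
    [[-0.2, -0.044, 0], [0, 0, 0], 0],
    [[-0.25, -0.056, 0], [0, 0, 0], 0],
    [[-0.3, -0.067, 0], [0, 0, 0], 0],
    [[-0.35, -0.078, 0], [0, 0, 0], 0],
    [[-0.391, -0.087, 0.01], [0, 0, 0], 0],
    [[-0.391, -0.087, 0.06], [0, 0, 0], 0],
    [[-0.391, -0.087, 0.11], [0, 0, 0], 0]
  ]
}}

```text
time: 2.6
position: [404.9, -148.7, 248.3]
ee_rot: [2.102, 2.335, 0.002]
ft_force: [0.5, -0.2, -0.3]
gripper_width: 0.6
grasp_force: 0.0
```

Run:
```python
from h import *
from cell import bot
s=bot.get_state();M=R.from_rotvec(s["ee_rot"]).as_matrix()
print(s["time"],s["position"],M[:,1],M[:,2],s["joint_positions"])
d=bot.get_image("side");cv2.imwrite("pics/s2.png",d["img"][:,:,::-1])
```

```text
2.6 [ 404.90874415 -148.67875962  248.3470967 ] [0.99451579 0.10458022 0.0011515 ] [ 1.06733707e-03  8.60701633e-04 -9.99999060e-01] [-0.72775845 -0.30387778  0.8079825   1.91104372  0.21884159  1.44590564
  0.13408219]
```

View pics/s2.png

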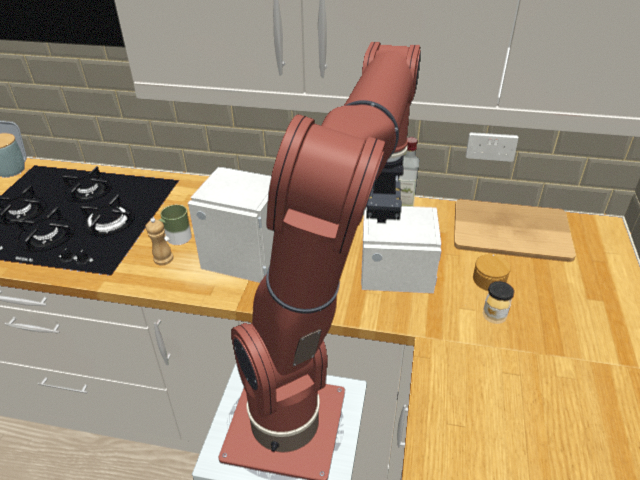

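Tool is above and in front of the low cupboard, with the gripper at about (384,205). All clear, so I lower to plate height and approach to just short of contact.

>>> {"method": "move_arm", "body": {
  "rows": [
    [[0, 0, 0.04], [0, 0, 0], 0],
    [[0, 0, 0.08], [0, 0, 0], 0],
    [[0, 0, 0.12], [0, 0, 0], 0],
    [[0, 0, 0.137], [0, 0, 0], 0],
    [[0, 0.01, 0.137], [0, 0, 0], 0],
    [[0, 0.016, 0.137], [0, 0, 0], 0],
    [[0, 0.02, 0.137], [0, 0, 0], 0],
    [[0, 0.022, 0.137], [0, 0, 0], 0],
    [[0, 0.022, 0.137], [0, 0, 0], 0],
    [[0, 0.022, 0.137], [0, 0, 0], 0]
  ]
}}

```text
time: 3.9
position: [426.8, -145.9, 112.7]
ee_rot: [-2.101, -2.336, -0.0]
ft_force: [0.3, 0.0, 0.8]
gripper_width: 0.2
grasp_force: 0.0
```

Run:
```python
from h import *
from cell import bot
s=bot.get_state();print(s["position"],s["ft_force"],s["joint_positions"],s["position"][:2]@[np.cos(.107),np.sin(.107)])
d=bot.get_image("side");i=cv2.resize(d["img"][190:310,340:460],None,fx=5,fy=5,interpolation=cv2.INTER_CUBIC);cv2.imwrite("pics/s3.png",i[:,:,::-1])
```

```text
[ 426.80149102 -145.92747187  112.71946358] [0.34081196 0.01863401 0.75125109] [-0.79076249 -0.08491711  1.00454934  2.07331822  0.0795488   1.11521821
  0.28290589] 408.77613406044605
```

View pics/s3.png

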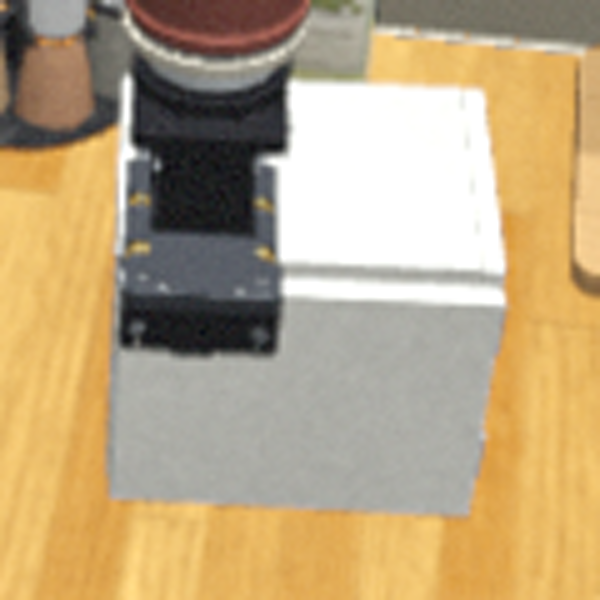

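The gripper hides the plate and the door is still shut. I creep forward slowly and watch the force.

>>> {"method": "move_arm", "body": {
  "rows": [
    [[0, 0.001, 0], [0, 0, 0], 0],
    [[0, 0.002, 0], [0, 0, 0], 0],
    [[0, 0.003, 0], [0, 0, 0], 0],
    [[0, 0.004, 0], [0, 0, 0], 0],
    [[0, 0.005, 0], [0, 0, 0], 0],
    [[0, 0.006, 0], [0, 0, 0], 0],
    [[0, 0.007, 0], [0, 0, 0], 0],
    [[0, 0.008, 0], [0, 0, 0], 0],
    [[0, 0.008, 0], [0, 0, 0], 0],
    [[0, 0.008, 0], [0, 0, 0], 0]
  ]
}}

```text
time: 5.2
position: [434.8, -145.1, 112.6]
ee_rot: [-2.101, -2.336, 0.0]
ft_force: [-0.2, 0.2, 0.2]
gripper_width: 0.5
grasp_force: 0.0
```

>>> {"method": "move_arm", "body": {
  "rows": [
    [[0, 0.001, 0], [0, 0, 0], 0],
    [[0, 0.002, 0], [0, 0, 0], 0],
    [[0, 0.003, 0], [0, 0, 0], 0],
    [[0, 0.003, 0], [0, 0, 0], 0],
    [[0, 0.004, 0], [0, 0, 0], 0],
    [[0, 0.004, 0], [0, 0, 0], 0],
    [[0, 0.005, 0], [0, 0, 0], 0],
    [[0, 0.005, 0], [0, 0, 0], 0],
    [[0, 0.005, 0], [0, 0, 0], 0],
    [[0, 0.005, 0], [0, 0, 0], 0]
  ]
}}

```text
time: 6.45
position: [439.6, -144.5, 112.6]
ee_rot: [-2.1, -2.336, 0.0]
ft_force: [-2.5, -0.3, -0.8]
gripper_width: 0.3
grasp_force: 1.2
```

>>> {"method": "move_arm", "body": {
  "rows": [
    [[0, 0.0005, 0], [0, 0, 0], 0],
    [[0, 0.001, 0], [0, 0, 0], 0],
    [[0, 0.0015, 0], [0, 0, 0], 0],
    [[0, 0.002, 0], [0, 0, 0], 0],
    [[0, 0.0025, 0], [0, 0, 0], 0],
    [[0, 0.003, 0], [0, 0, 0], 0],
    [[0, 0.003, 0], [0, 0, 0], 0],
    [[0, 0.003, 0], [0, 0, 0], 0],
    [[0, 0.003, 0], [0, 0, 0], 0],
    [[0, 0.003, 0], [0, 0, 0], 0]
  ]
}}

```text
time: 7.7
position: [442.9, -144.2, 112.7]
ee_rot: [2.101, 2.336, 0.0]
ft_force: [-3.2, 0.9, -0.4]
gripper_width: 0.3
grasp_force: 1.1
```

>>> {"method": "move_arm", "body": {
  "rows": [
    [[0, 0.0005, 0], [0, 0, 0], 0],
    [[0, 0.001, 0], [0, 0, 0], 0],
    [[0, 0.0015, 0], [0, 0, 0], 0],
    [[0, 0.0015, 0], [0, 0, 0], 0],
    [[0, 0.0015, 0], [0, 0, 0], 0],
    [[0, 0.0015, 0], [0, 0, 0], 0],
    [[0, 0.0015, 0], [0, 0, 0], 0],
    [[0, 0.0015, 0], [0, 0, 0], 0],
    [[0, 0.0015, 0], [0, 0, 0], 0],
    [[0, 0.0015, 0], [0, 0, 0], 0]
  ]
}}

```text
time: 8.95
position: [444.4, -144.1, 112.7]
ee_rot: [2.101, 2.336, 0.0]
ft_force: [-3.3, 2.0, -0.3]
gripper_width: 0.6
grasp_force: 1.1
```

>>> {"method": "move_arm", "body": {
  "rows": [
    [[0, -0.015, 0], [0, 0, 0], 0],
    [[0, -0.035, -0.01], [0, 0, 0], 0],
    [[0, -0.04, -0.06], [0, 0, 0], 0],
    [[0, -0.04, -0.1], [0, 0, 0], 0],
    [[0, -0.04, -0.12], [0, 0, 0], 0],
    [[0, -0.04, -0.12], [0, 0, 0], 0],
    [[0, -0.04, -0.12], [0, 0, 0], 0],
    [[0, -0.04, -0.12], [0, 0, 0], 0],
    [[0, -0.04, -0.12], [0, 0, 0], 0],
    [[0, -0.04, -0.12], [0, 0, 0], 0]
  ]
}}

```text
time: 10.2
position: [404.4, -148.3, 232.4]
ee_rot: [-2.1, -2.336, 0.001]
ft_force: [-0.1, -0.6, -0.0]
gripper_width: 0.5
grasp_force: 0.0
```

Run:
```python
from h import *
from cell import bot
s=bot.get_state();print(s["time"],s["position"],s["ft_force"],s["joint_positions"])
d=bot.get_image("side");pickle.dump(d,open("side4.pkl","wb"));i=cv2.resize(d["img"][190:310,340:460],None,fx=5,fy=5,interpolation=cv2.INTER_CUBIC);cv2.imwrite("pics/s4.png",i[:,:,::-1])
```

```text
10.2 [ 404.44545355 -148.26234929  232.38610344] [-0.10415636 -0.57203173 -0.00072851] [-0.75058295 -0.30469576  0.8327217   1.93874006  0.22679307  1.41587926
  0.12891535]
```

View pics/s4.png

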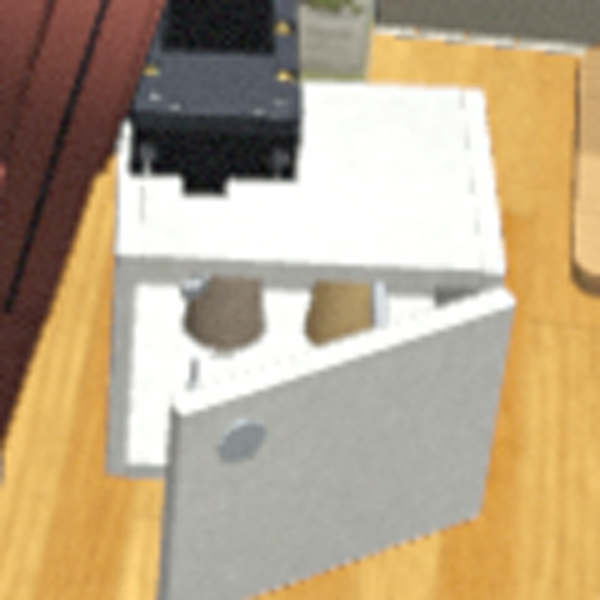

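The catch tripped and the door stands ajar, with its free edge near crop (175,410) and its hinge near (512,292). I now measure its angle.

Run:
```python
from h import *
d=pickle.load(open("side4.pkl","rb"));P=world(d)
m=np.zeros((480,640),bool);m[275:292,377:432]=1
q=P[m&(P[...,2]>30)&(P[...,2]<140)]
for k in range(4):
    A=np.c_[q[:,1:],np.ones(len(q))];c,*_=np.linalg.lstsq(A,q[:,0],rcond=None);r=abs(q[:,0]-A@c);q=q[r<max(2,2*np.median(r))]
phi=np.arctan(-c[0]);print(c,len(q),"theta",phi-.107)
t=.107;ey=np.array([-np.sin(t),np.cos(t)]);ex=np.array([np.cos(t),np.sin(t)])
H=445.6*ex-350.5*ey;print("hinge",H)
# check: outer face is 14 mm before hinge
n=np.array([np.cos(phi),np.sin(phi)]);print("hinge to outer plane",n@H-(c[2]+c[1]*80)*np.cos(phi))
for th in(.5,.7,.9,1.1,1.3,1.45,1.57):
    p=th+t;e=np.array([-np.sin(p),np.cos(p)]);nn=np.array([np.cos(p),np.sin(p)])
    for r in(100,130,160):
        X=H+r*e+15*nn;print(th,r,X.round(),round(np.hypot(*X)),end=" | ")
    print()
```

```text
[-7.18584299e-01 -3.50751498e-02  2.50179643e+02] 569 theta 0.5160900632882502
hinge [ 480.48357361 -300.90720412]
hinge to outer plane 13.710129069781601
0.5 100 [ 436. -210.] 484 | 0.5 130 [ 419. -186.] 458 | 0.5 160 [ 402. -161.] 433 | 
0.7 100 [ 419. -221.] 473 | 0.7 130 [ 397. -200.] 445 | 0.7 160 [ 375. -179.] 416 | 
0.9 100 [ 404. -235.] 467 | 0.9 130 [ 379. -219.] 437 | 0.9 160 [ 353. -203.] 407 | 
1.1 100 [ 392. -251.] 466 | 1.1 130 [ 364. -241.] 437 | 1.1 160 [ 336. -230.] 407 | 
1.3 100 [ 384. -270.] 470 | 1.3 130 [ 355. -265.] 443 | 1.3 160 [ 325. -260.] 416 | 
1.45 100 [ 381. -285.] 475 | 1.45 130 [ 351. -284.] 451 | 1.45 160 [ 321. -284.] 428 | 
1.57 100 [ 379. -297.] 482 | 1.57 130 [ 350. -300.] 461 | 1.57 160 [ 320. -303.] 441 |
```

>>> {"method": "move_arm", "body": {
  "rows": [
    [[-0.025, 0.0215, 0], [0, 0, 0], 0],
    [[-0.025, 0.0215, 0], [0, 0, 0], 0],
    [[-0.025, 0.0215, 0.03], [0, 0, 0], 0],
    [[-0.025, 0.0215, 0.06], [0, 0, 0], 0],
    [[-0.025, 0.0215, 0.09], [0, 0, 0], 0],
    [[-0.025, 0.0215, 0.115], [0, 0, 0], 0],
    [[-0.025, 0.0215, 0.128], [0, 0, 0], 0],
    [[-0.025, 0.0215, 0.128], [0, 0, 0], 0],
    [[-0.025, 0.0215, 0.128], [0, 0, 0], 0],
    [[-0.025, 0.0215, 0.128], [0, 0, 0], 0]
  ]
}}

```text
time: 11.5
position: [429.2, -170.9, 105.4]
ee_rot: [2.1, 2.335, 0.002]
ft_force: [-0.7, -0.5, -0.4]
gripper_width: 0.7
grasp_force: 0.0
```

Run:
```python
from h import *
from cell import bot
s=bot.get_state();print(s["time"],s["position"],s["ft_force"],s["joint_positions"])
d=bot.get_image("side");i=cv2.resize(d["img"][190:310,340:460],None,fx=5,fy=5,interpolation=cv2.INTER_CUBIC);cv2.imwrite("pics/s5.png",i[:,:,::-1])
```

```text
11.5 [ 429.15681954 -170.89293822  105.39398292] [-0.72110807 -0.45858601 -0.41092783] [-0.81336833 -0.03054981  1.10831209  2.0621049   0.02997464  1.09218858
  0.3869715 ]
```

View pics/s5.png

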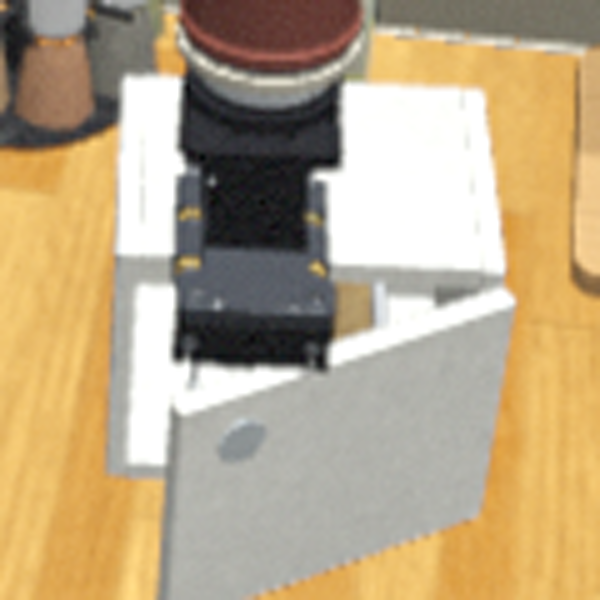

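The finger is inside the gap behind the door and touches nothing. I start pushing the door open.

>>> {"method": "move_arm", "body": {
  "rows": [
    [[-0.01, -0.005, 0], [0, 0, 0], 0],
    [[-0.02, -0.01, 0], [0, 0, 0], 0],
    [[-0.027, -0.018, 0], [0, 0, 0], 0],
    [[-0.033, -0.027, 0], [0, 0, 0], 0],
    [[-0.039, -0.036, 0], [0, 0, 0], 0],
    [[-0.045, -0.043, 0], [0, 0, 0], 0],
    [[-0.051, -0.049, 0], [0, 0, 0], 0],
    [[-0.057, -0.054, 0], [0, 0, 0], 0],
    [[-0.062, -0.058, 0], [0, 0, 0], 0],
    [[-0.067, -0.062, 0], [0, 0, 0], 0]
  ]
}}

```text
time: 12.8
position: [373.9, -244.4, 104.7]
ee_rot: [2.101, 2.336, -0.0]
ft_force: [-0.0, 1.1, -0.3]
gripper_width: 0.4
grasp_force: 0.1
```

Run:
```python
from h import *
from cell import bot
s=bot.get_state();print(s["time"],s["position"],s["ft_force"],s["joint_positions"],R.from_rotvec(s["ee_rot"]).as_matrix()[:,1:])
```

```text
12.8 [ 373.85033934 -244.40593453  104.68376369] [-0.02243368  1.12120833 -0.29358592] [-0.72446597 -0.14077186  1.16326382  2.09502126  0.14480311  1.10690328
  0.47599865] [[ 9.94388852e-01 -1.00154769e-04]
 [ 1.05786559e-01 -2.10801506e-04]
 [-1.21892755e-04 -9.99999973e-01]]
```

>>> {"method": "move_arm", "body": {
  "rows": [
    [[-0.008, -0.005, 0], [0, 0, 0], 0],
    [[-0.016, -0.009, 0], [0, 0, 0], 0],
    [[-0.024, -0.012, 0], [0, 0, 0], 0],
    [[-0.031, -0.015, 0], [0, 0, 0], 0],
    [[-0.038, -0.017, 0], [0, 0, 0], 0],
    [[-0.044, -0.018, 0], [0, 0, 0], 0],
    [[-0.05, -0.019, 0], [0, 0, 0], 0],
    [[-0.054, -0.02, 0], [0, 0, 0], 0],
    [[-0.057, -0.02, 0], [0, 0, 0], 0],
    [[-0.059, -0.02, 0], [0, 0, 0], 0]
  ]
}}

```text
time: 14.05
position: [360.3, -305.0, 104.6]
ee_rot: [-2.101, -2.336, 0.001]
ft_force: [-0.3, -0.7, -0.3]
gripper_width: 0.2
grasp_force: 0.0
```

Run:
```python
from h import *
from cell import bot
s=bot.get_state();print(s["time"],s["position"],s["ft_force"],s["joint_positions"])
d=bot.get_image("side");pickle.dump(d,open("side6.pkl","wb"));i=cv2.resize(d["img"][190:340,320:470],None,fx=4,fy=4,interpolation=cv2.INTER_CUBIC);cv2.imwrite("pics/s6.png",i[:,:,::-1])
```

```text
14.05 [ 360.34949293 -304.99981832  104.64979168] [-0.29411059 -0.73248255 -0.30097615] [-0.66948565  0.04265374  1.33529595  2.04336552 -0.04640162  1.08879091
  0.79306462]
```

View pics/s6.png

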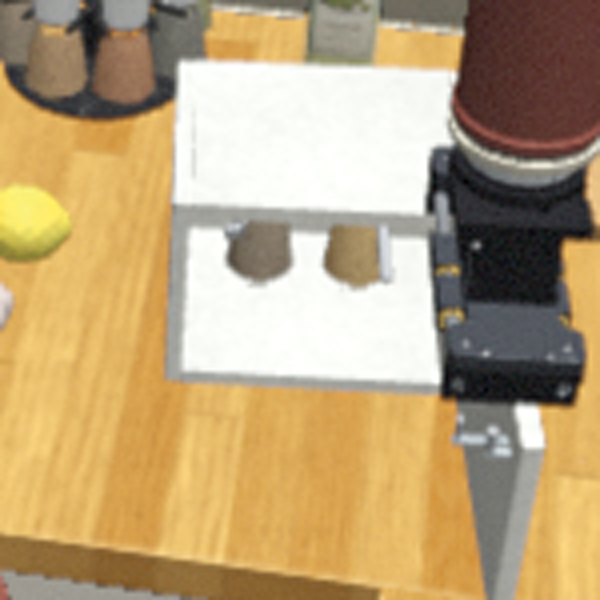

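The door stands roughly square, with its top edge near crop (530,430). I move the finger off to the left, then up.

>>> {"method": "move_arm", "body": {
  "rows": [
    [[0.01, 0, 0], [0, 0, 0], 0],
    [[0.03, 0, 0], [0, 0, 0], 0],
    [[0.04, 0, -0.02], [0, 0, 0], 0],
    [[0.04, 0, -0.06], [0, 0, 0], 0],
    [[0.04, 0, -0.1], [0, 0, 0], 0],
    [[0.06, 0.02, -0.14], [0, 0, 0], 0],
    [[0.1, 0.04, -0.18], [0, 0, 0], 0],
    [[0.14, 0.06, -0.2], [0, 0, 0], 0],
    [[0.17, 0.06, -0.2], [0, 0, 0], 0],
    [[0.17, 0.06, -0.2], [0, 0, 0], 0]
  ]
}}

```text
time: 15.35
position: [402.1, -127.6, 304.7]
ee_rot: [2.096, 2.34, -0.0]
ft_force: [-0.3, -0.2, -0.0]
gripper_width: 0.3
grasp_force: 0.0
```

Run:
```python
from h import *
from cell import bot
s=bot.get_state();print(s["time"],s["position"],s["ft_force"])
d=bot.get_image("side");P=world(d);q=P.reshape(-1,3)
t=.107;ey=np.array([-np.sin(t),np.cos(t)]);ex=np.array([np.cos(t),np.sin(t)])
X=q[:,:2]@ex;Y=q[:,:2]@ey
m=(X>240)&(X<425)&(Y>-400)&(Y<-290)&(q[:,2]>20)&(q[:,2]<162);
L=cv2.fitLine(np.c_[X[m],Y[m]].astype(np.float32),cv2.DIST_HUBER,0,.01,.01).ravel();print(m.sum(),L,"theta",np.pi/2-np.arctan(-L[1]/L[0])*-1 ,X[m].min(),np.percentile(Y[m],[2,50,98]))
cv2.imwrite("pics/s7.png",d["img"][:,:,::-1])
```

```text
15.35 [ 402.14344536 -127.57063538  304.67017583] [-0.29716062 -0.22480191 -0.04531651]
1190 [ 9.9863541e-01  5.2223355e-02  3.2471527e+02 -3.5562195e+02] theta 1.5185492 246.02820460373877 [-370.23606931 -356.44907548 -333.36361185]
```

View pics/s7.png

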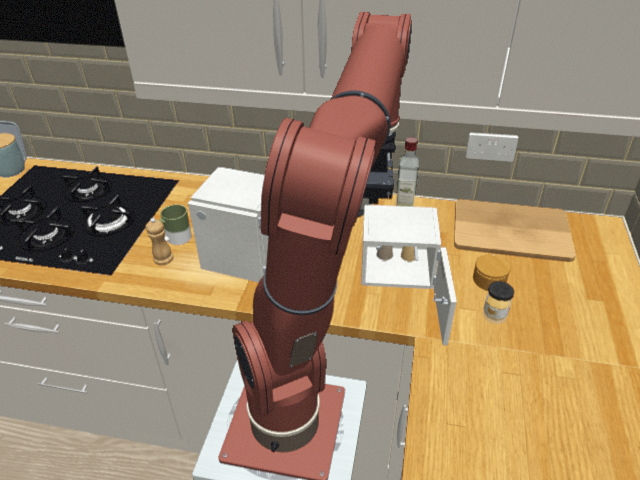

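The low door is open at about 1.6 rad (near col 443, rows 250–340). The other things and the tall cupboard look unmoved, and the arm is clear.

```bash
python3 -c "
from cell import bot
print(bot.hand_in())"
```

```text
the job is handed in; nothing more can be done
None
```

I opened the lower cupboard's door by its push-to-open catch and pushed it to about 1.6 rad, roughly square to the cupboard. The arm is clear of it, the taller cupboard and loose things look undisturbed, and the job was handed in at about 15 s; no verdict came back.

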